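# Change the whetstone in the sharpening base

### The arm

A 6-joint arm with a two-finger parallel gripper is mounted at the origin on the work surface. World frame = base frame: x ahead of the robot, y to its left, z up, the work surface at z = 0. Lengths are in m, angles in rad, forces in N, time in s.
With the tool pointing down it reaches from about 0.375 to 0.975 m from the base axis. Payload 3.8 kg.
Tool frame: the origin (TCP) lies at the centre of the arm's flange, where the gripper is bolted on; the fingertips stand 173 mm ahead of it and the grasp point (between the pads) lies 155 mm ahead of it (bot.tip_reach is the distance from the TCP to the fingertips, in m); z points along the fingers, y is the line along which they close (so a half turn about z gives the same grasp; the last joint's range is limited). The gripper opens to 85 mm and grips with 20 to 120 N. Pads are 22 mm wide; open, the fingers measure 114 mm over their backs; the gripper's body (76 mm by 85 mm) begins 54 mm behind the grasp point. The pads swing forward as they close: fully open they stand 13 mm farther back than shut.
Start: joints at [1.085, 0.264, 1.604, -0, 1.274, -0.037], TCP at [0.293, 0.608, 0.405] pointing down, gripper open.
Joint ranges: [-2.63, 2.63], [-0.94, 2.18], [0.31, 2.57], [-1.31, 4.45], [0, 2.66], [-2.55, 2.55]. Speed limits (rad/s): [2.57, 2.57, 3.14, 3.14, 3.14, 3.14].

### API

Orientations are given as a rotation vector (axis times angle).
In Python, from workcell import bot gives the robot as it stands.
- The arm moves only by the tool drive_tool, never from a script. Its arguments are lists of equal length, an entry for each row: "claw": the finger opening in mm, from 0 to 85.4; "slide": the shift along the world's x, y, z each as a share of 0.5 m, from -1 to 1, a list of three; "yaw": the turn about the world's z as a share of 180 degrees, from -1 to 1. A call has 1 to 8 rows; each row is the pose to reach, as a shift and turn from the pose commanded when the call began, turning the shorter way round; what a row does not reach only later rows make up. A row lasts 1/12 s, in which the tool goes at most 41.7 mm and 7.16 degrees, less where a joint would pass 70% of its speed; a pose out of reach is approached as far as the arm can. A call with a number of a shift or a turn outside -1 to 1 is refused whole. A call with a gripper value outside its range is refused whole. The fingers move at their own pace and stop on an object; "newtons" is the grip in N (left out, the last holds). Time passes only in rows, so rows that repeat a pose let the fingers close. It gives the time, the measured TCP pose, the force, the opening and the grip force at its end, in the units of the state.
- bot.read_state(): the state, without advancing time (a new reading comes with each control period).
- bot.read_camera(name): name is "side" or "top" or "wrist"; returns a dict with "color" (384x512x3 uint8, red, green, blue), "depth" (384x512 float32, m along the optical axis (not along the pixel's ray), 0 where there is no reading), "mtx" (3x3 intrinsics, pixels), "eye" and "rotation" of the camera in the world. Camera axes: x right, y up, looking along -z (the intrinsics and any distortion apply to the point x, -y, -z); pixel columns grow to the right and rows downward; lengths in m; the calibration is good to about 2 mm. A picture is of the moment at which its call begins.
- bot.finish_job(): hands the job in; it is judged then, once.
The state is a dict: "time": time; "q": joint angles; "joint_vel": joint speeds; "joint_torque": joint torques, N m; "tool_pos": TCP position; "tcp_rot": TCP orientation; "wrist_force": force on the tool from outside, world axes, zero at the start; "torque": the same for the moment, N m; "width": opening from 0.0 (shut) to 1.0 (fully open); "grip_force": force on a finger pad.
Only numpy, scipy, OpenCV 4.12 (cv2) and the standard library are available. Lean on these libraries where they do the work, as an engineer would, in place of code of your own. Each camera call takes 0.05 s, during which the arm holds its last target. There are 200 camera calls.

### The job

Change the stone in the sharpening base: first lift the white stone off it and lay it flat, lengthwise, in the middle of the cork-topped drying board; then lay the brown stone lengthwise on the base and push it fully home, flush against both the steel end stop and the steel side fence. Stones chip, so set them down gently and do not drop or slam them, and leave the green stone and everything else on the bench where they are.

Things in the scene. Friction and masses are not known exactly. Their poses are not given: they have to be found in the camera images.
- base: fixed wooden block 230 (x) x 112 x 40 mm, origin at the centre of its underside. On its deck (z = 40) two steel bars 12 mm high, 14 thick: end stop across the +x end, inner face x = +95; side fence along the +y side, inner face y = +36, from x = -95 to +95. Free deck x -115 to +95, y -56 to +36; -x and -y sides open. A flush stone is centred at x = +15, y = +10 mm
- board: drying board: fixed dark wooden board 250 x 130 mm with a cork top, long side along its x, top at z = 20 mm; origin at the centre of its underside; no rim
- mat: black rubber mat 270 x 200 mm, 3 mm thick, fixed to the bench, on which the brown and green stones lie side by side; origin at the centre of its underside, long side along x
- white_stone: white whetstone, a whetstone block 160 x 52 x 32 mm (its long side along x, 52 along y), about 0.55 kg; origin at the centre of its underside; starts on the base, away from the stops
- brown_stone: dark brown whetstone, a whetstone block 160 x 52 x 32 mm (its long side along x, 52 along y), about 0.55 kg; origin at the centre of its underside; starts on the mat
- green_stone: grey-green whetstone, a whetstone block 160 x 52 x 32 mm (its long side along x, 52 along y), about 0.55 kg; origin at the centre of its underside; lies on the mat beside the brown one; to be left alone
- dressing_stone: small pink dressing stone 30 x 60 x 26 mm at the +x end of the mat; origin at the centre of its underside; to be left alone
- knife: kitchen knife lying flat, 225 mm long along its x, blade 36 mm wide to +x, 22 mm high; origin on the bench at the blade end of the 100 mm handle; to be left alone
- oil_bottle: amber bottle, 56 mm across, 120 mm tall, upright; origin at the centre of its underside; to be left alone
- bowl: small blue bowl, 76 mm across, 45 mm tall, between the work places on the robot's side; origin at the centre of its underside; to be left alone
- brush: brush lying along its x, 170 mm long, below 40 mm high; origin on the bench under its middle; to be left alone
- wedge: aluminium stepped angle gauge 60 x 40 x 24 mm between the work places on the robot's side; origin at the centre of its underside; to be left alone
Mind the look-alikes: they are no part of the job. What is shaped like the white_stone but purple is not meant.

How it is judged:
By the outcome, as a careful person would: the job done as asked, in the order asked, and still so for the second after the job is handed in, with the robot touching nothing.
It also fails if it takes over 72 s, if anything falls off the work surface, if the arm or the gripper's body presses on something with over 40 N, if the wrist force passes 120 N, or if a joint passes its speed limit or range.

## Working session

There is one attempt and no reset: what is moved stays moved. The work goes in short steps, Python scripts to look and compute and a tool call to move; the robot and the scene stay as the last step left them, time stands still between calls to the robot, and variables do not carry over. Pictures are saved under pics/ and viewed, at most 10 in all, crops included, and the job is handed in when it is done.

Besides the shell and the picture viewer there is one more tool, called after "Call:" in YAML: its name, and indented under it one key for each argument. drive_tool: Moves the arm, as the interface text tells. Shift numbers are shares of 0.5 m and turn numbers shares of 180 degrees, none past 1 either way. Its arguments: {"type":"object","properties":{"claw":{"type":"array","items":{"type":"number"}},"slide":{"type":"array","items":{"type":"array","items":{"type":"number"}}},"yaw":{"type":"array","items":{"type":"number"}},"newtons":{"type":"number"}},"required":["claw","slide","yaw"]}

```bash
mkdir -p pics; ls; python3 - <<'E'
from workcell import bot
import cv2,numpy as np,pickle
d={}
for n in("top","side"):
    c=bot.read_camera(n);d[n]=c
    cv2.imwrite(f"pics/{n}0.png",cv2.resize(c["color"][:,:,::-1],(800,600)))
    print(n,c["eye"],c["rotation"],c["mtx"],c.keys())
pickle.dump(d,open("d0.pkl","wb"))
print(bot.read_state())
E
```

```text
pics
top [ 2.16621391e-01 -2.75259258e-04  1.25757027e+00] [ 0.14880192 -0.17394271 -1.66548863] [[470.3547898    0.         255.34594209]
 [  0.         470.3547898  194.15874605]
 [  0.           0.           1.        ]] dict_keys(['color', 'depth', 'mtx', 'eye', 'rotation'])
side [ 0.41484767 -0.93022148  0.76679626] [ 0.90992398 -0.0499115  -0.07239661] [[439.83347726   0.         255.82263244]
 [  0.         439.83347726 191.03553124]
 [  0.           0.           1.        ]] dict_keys(['color', 'depth', 'mtx', 'eye', 'rotation'])
{'time': 0.1, 'q': array([ 1.08509494e+00,  2.64731602e-01,  1.60524919e+00,  2.55685526e-05,
        1.27371474e+00, -3.68598140e-02]), 'joint_vel': array([-0.00025381, -0.00284395, -0.00291073,  0.00029829, -0.00015196,
       -0.00083573]), 'joint_torque': array([ 9.38063640e-04, -5.16708148e+01, -3.68587554e+01, -1.73311414e-04,
        6.31329443e-03, -4.34455501e-05]), 'tool_pos': array([0.29272757, 0.60788294, 0.40344356]), 'tcp_rot': array([-0.6990204 , -3.06225466,  0.0031806 ]), 'wrist_force': array([ 0.23918987,  0.26270257, -0.40408142]), 'torque': array([-0.03343666,  0.0033448 ,  0.01788122]), 'grip_force': 0.0, 'width': 1.0011511988797124}
```

View pics/top0.png

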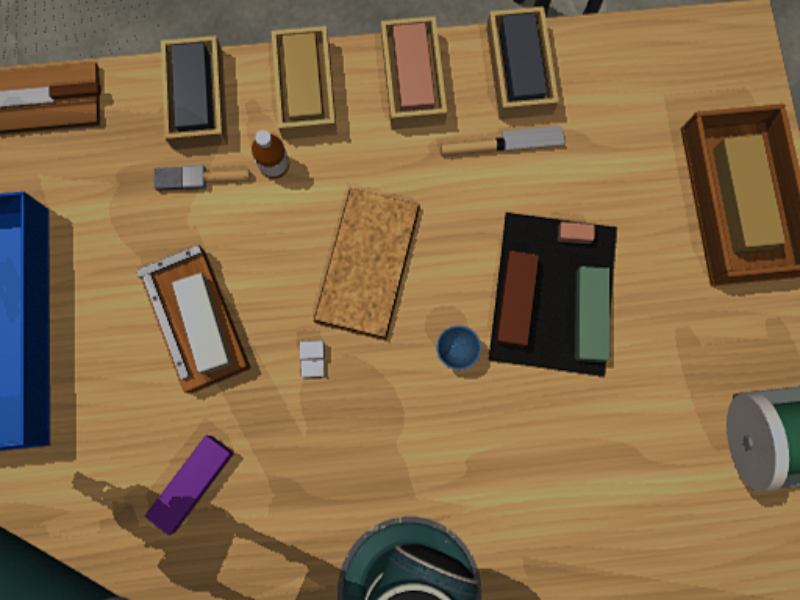

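View pics/side0.png

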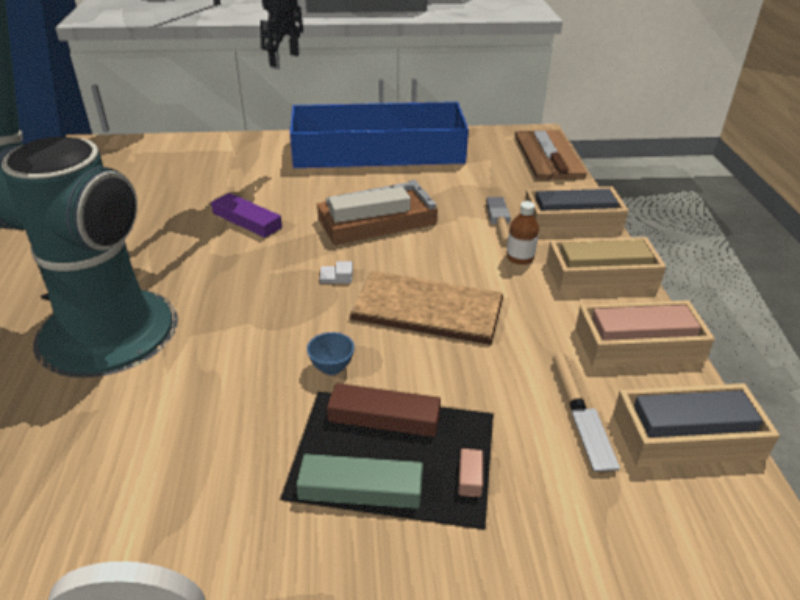

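The top view (800x600 pixels) shows the white stone on the base at (200,322), with its stops at the upper end and left side. The cork board is at (367,262). The mat holds the brown stone at (518,298), green at (593,313) and pink at (577,232). The purple look-alike at (190,485) lies loose on the bench. The side view agrees with this.

Stone candidates: white (200,322), purple (190,485), brown (518,298), green (593,313), and the boxed stones along the back. The one on the base is white, so it is the first target. The dark brown one on the black mat is the second. I'll measure them and confirm with an enlarged crop.

```bash
cat > h.py <<'E'
import cv2,numpy as np
from scipy.spatial.transform import Rotation as R
def cloud(c):
    K=c["mtx"];d=c["depth"];v,u=np.mgrid[:d.shape[0],:d.shape[1]]
    p=np.stack([(u-K[0,2])/K[0,0]*d,-(v-K[1,2])/K[1,1]*d,-d],-1)
    return p@R.from_rotvec(c["rotation"]).as_matrix().T+c["eye"] if np.shape(c["rotation"])==(3,) else p@c["rotation"].T+c["eye"]
def plane(c,uv,z):
    K=c["mtx"];uv=np.asarray(uv,float)
    r=np.stack([(uv[:,0]-K[0,2])/K[0,0],-(uv[:,1]-K[1,2])/K[1,1],-np.ones(len(uv))],-1)
    r=r@R.from_rotvec(c["rotation"]).as_matrix().T;e=c["eye"]
    return e+r*((z-e[2])/r[:,2])[:,None]
def rect(c,mask,z):
    """largest blob -> ray cast to z -> (cx,cy), long, short, long-axis deg (0..180)"""
    n,l,s,_=cv2.connectedComponentsWithStats(mask.astype(np.uint8));k=1+np.argmax(s[1:,4])
    v,u=np.nonzero(l==k);P=plane(c,np.c_[u,v],z)[:,:2]
    (x,y),(w,h),a=cv2.minAreaRect((P*1000).astype(np.float32))
    if w<h:w,h,a=h,w,a+90
    return np.round([x,y,w,h,a%180,len(u)],1),np.round(P.mean(0)*1000,1)
E
python3 - <<'E'
import pickle;from h import *
d=pickle.load(open("d0.pkl","rb"));c=d["top"];P=cloud(c);Z=P[...,2]
hsv=cv2.cvtColor(c["color"],cv2.COLOR_RGB2HSV);H,S,V=cv2.split(hsv)
def roi(x0,y0,x1,y1):
    m=np.zeros(Z.shape,bool);s=.64;m[int(y0*s):int(y1*s),int(x0*s):int(x1*s)]=1;return m
for n,m,z in [("white",roi(160,260,240,380)&(Z>.062),.072),("base",roi(120,230,265,400)&(Z>.030)&(Z<.06),.040),
 ("bars",roi(120,230,265,400)&(Z>.046)&(Z<.0605)&(S<60),.052),
 ("board",roi(300,180,430,345)&(Z>.013),.020),("brown",roi(490,240,545,355)&(Z>.025),.035),
 ("green",roi(565,255,620,370)&(Z>.025),.035),("pink",roi(550,215,605,250)&(Z>.02),.029),("bowl",roi(425,315,495,380)&(Z>.02),.045),("wedge",roi(290,330,335,385)&(Z>.008),.018),
 ("allbase",roi(120,230,265,400)&(Z>.030),.042)]:
    print(n,*rect(c,m,z),np.median(Z[m]).round(4))
print("bench z",np.median(Z[roi(300,400,400,480)]))
cr=cv2.resize(c["color"][:,:,::-1][130:260,70:410],(800,306),interpolation=cv2.INTER_CUBIC);cv2.imwrite("pics/crop1.png",cr)
E
```

```text
white [ 459.9  295.3  160.8   53.7   13.3 1284. ] [459.3 295.5] 0.0716
base [ 476.7  318.2  230.6  115.8   17.7 2391. ] [480.9 324.4] 0.041
bars [487.3 317.8 203.4 111.1  19.4 620. ] [505.3 354.6] 0.0514
board [ 547.3   15.2  250.4  129.   160.4 4081. ] [546.7  15.5] 0.0197
brown [ 456.2 -234.   161.3   53.1  165.1 1170. ] [ 455.5 -234.2] 0.0345
green [ 417.2 -357.2  160.4   52.6  170.9 1181. ] [ 416.2 -358.2] 0.0346
pink [ 562.2 -353.5   60.6   35.6   79.7  255. ] [ 564.1 -353.7] 0.0281
bowl [ 380.  -122.2   73.1   70.8   84.2  344. ] [ 382.3 -124.9] 0.038
wedge [389.8 124.   61.5  39.9 175.4 343. ] [390.  123.7] 0.0188
allbase [ 476.5  315.9  231.9  116.5   18.5 3705. ] [475.1 316.5] 0.0498
bench z -0.00012140268123717046
```

View pics/crop1.png

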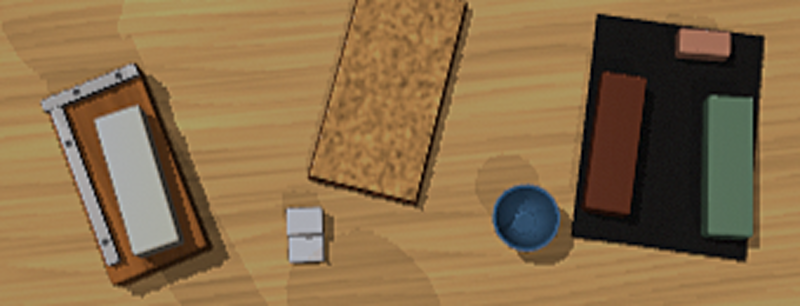

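The crop confirms the targets: the white stone is on the base at crop (140,180), the steel bars are to its left and above it, and the brown stone is at (615,145) on the mat. Next I'll move above the white stone.

Call:
drive_tool:
  claw: [62, 62, 62, 62, 62, 62, 62, 62]
  slide:
    - [0.334, -0.625, -0.1]
    - [0.334, -0.625, -0.1]
    - [0.334, -0.625, -0.1]
    - [0.334, -0.625, -0.1]
    - [0.334, -0.625, -0.1]
    - [0.334, -0.625, -0.1]
    - [0.334, -0.625, -0.1]
    - [0.334, -0.625, -0.1]
  yaw: [0.217, 0.217, 0.217, 0.217, 0.217, 0.217, 0.217, 0.217]
  newtons: 60

```text
time: 0.77
tool_pos: [0.4472, 0.318, 0.3579]
tcp_rot: [0.366, -3.12, 0.0]
wrist_force: [0.7, 0.3, -0.4]
width: 0.722
grip_force: 0.0
```

Call:
drive_tool:
  claw: [62, 62, 62]
  slide:
    - [0.025, -0.045, 0]
    - [0.025, -0.045, 0]
    - [0.025, -0.045, 0]
  yaw: [0, 0, 0]

```text
time: 1.02
tool_pos: [0.4599, 0.2961, 0.3581]
tcp_rot: [0.36, -3.12, 0.0]
wrist_force: [0.1, 0.1, 0.4]
width: 0.729
grip_force: 0.0
```

```bash
python3 - <<'E'
from workcell import bot;from h import *
c=bot.read_camera("wrist");s=bot.read_state();print(s["tool_pos"],s["tcp_rot"],s["width"],bot.tip_reach,c["eye"])
P=cloud(c);Z=P[...,2];print("zs",np.median(Z))
S=cv2.cvtColor(c["color"],cv2.COLOR_RGB2HSV)[...,1]
near=np.hypot(P[...,0]-.476,P[...,1]-.316)<.16
for n,m,z in [("white",near&(Z>.064)&(Z<.08),.072),("base",near&(Z>.030)&(Z<.06),.04),("bars",near&(Z>.047)&(Z<.06)&(S<70),.052)]: print(n,*rect(c,m,z))
m=near&(Z>.048)&(Z<.058)&(S<70)
Q=P[m][:,:2]*1000;np.save("bars.npy",Q)
cv2.imwrite("pics/w1.png",c["color"][:,:,::-1])
E
```

```text
[0.4594821  0.29710876 0.35831365] [ 3.62327359e-01 -3.11994678e+00 -6.18725913e-04] 0.730293262583119 0.1734 [0.38118441 0.27731554 0.32643668]
zs 3.528945338110434e-05
white [ 460.7  298.1  157.9   51.2   13.3 8497. ] [453.7 296.4]
base [  479.9   319.3   233.    111.5    17.  11527. ] [466.  324.8]
bars [ 483.8  326.4  212.4   96.9   11.1 2882. ] [484.6 349.2]
```

View pics/w1.png

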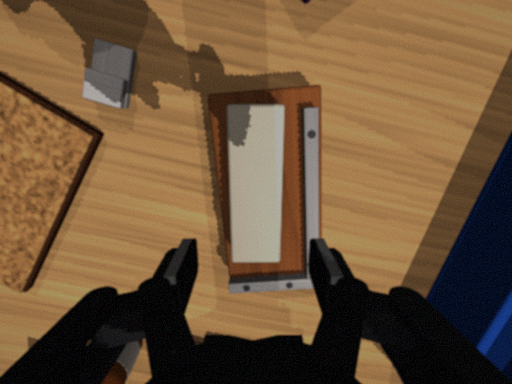

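The wrist view shows the white stone at (255,185), clear of the fence at (312,190), and the claw is lined up across it. Going down to grip.

Call:
drive_tool:
  claw: [62, 62, 62, 62, 62, 62, 62, 62]
  slide:
    - [0, 0, -0.08]
    - [0, 0, -0.15]
    - [0, 0, -0.2]
    - [0, 0, -0.23]
    - [0, 0, -0.25]
    - [0, 0, -0.265]
    - [0, 0, -0.276]
    - [0, 0, -0.276]
  yaw: [0, 0, 0, 0, 0, 0, 0, 0]

```text
time: 1.73
tool_pos: [0.4592, 0.298, 0.2202]
tcp_rot: [0.366, -3.12, 0.0]
wrist_force: [-0.8, -0.1, -0.1]
width: 0.726
grip_force: 0.0
```

Call:
drive_tool:
  claw: [40, 40, 40, 40, 40, 40]
  slide:
    - [0, 0, 0]
    - [0, 0, 0]
    - [0, 0, 0]
    - [0, 0, 0]
    - [0, 0, 0]
    - [0, 0, 0]
  yaw: [0, 0, 0, 0, 0, 0]
  newtons: 60

```text
time: 2.23
tool_pos: [0.4599, 0.2979, 0.2217]
tcp_rot: [-0.365, 3.118, 0.002]
wrist_force: [-2.7, 3.0, 4.8]
width: 0.594
grip_force: 67.3
```

Call:
drive_tool:
  claw: [40, 40, 40, 40, 40, 40]
  slide:
    - [0, 0, 0.01]
    - [0, 0, 0.03]
    - [0, 0, 0.07]
    - [0, 0, 0.13]
    - [0, 0, 0.16]
    - [0, 0, 0.16]
  yaw: [0, 0, 0, 0, 0, 0]

```text
time: 2.73
tool_pos: [0.4607, 0.2978, 0.3045]
tcp_rot: [-0.364, 3.114, 0.003]
wrist_force: [0.2, 0.9, -5.7]
width: 0.596
grip_force: 66.3
```

Call:
drive_tool:
  claw: [40, 40, 40, 40, 40, 40, 40, 40]
  slide:
    - [0.01, -0.04, 0]
    - [0.03, -0.1, 0]
    - [0.055, -0.17, 0]
    - [0.08, -0.25, 0]
    - [0.105, -0.33, 0]
    - [0.13, -0.41, 0]
    - [0.155, -0.49, 0]
    - [0.174, -0.566, 0]
  yaw: [-0.02, -0.05, -0.08, -0.11, -0.14, -0.16, -0.18, -0.183]

```text
time: 3.4
tool_pos: [0.5457, 0.0121, 0.2986]
tcp_rot: [-0.538, -3.092, 0.001]
wrist_force: [1.0, 0.1, -6.3]
width: 0.599
grip_force: 66.1
```

Call:
drive_tool:
  claw: [40, 40, 40]
  slide:
    - [0, 0, 0]
    - [0, 0, 0]
    - [0, 0, 0]
  yaw: [0, 0, 0]

```text
time: 3.65
tool_pos: [0.5454, 0.0139, 0.2987]
tcp_rot: [-0.536, -3.091, 0.0]
wrist_force: [0.1, -0.7, -7.1]
width: 0.596
grip_force: 66.5
```

```bash
python3 - <<'E'
from workcell import bot;from h import *
from scipy.spatial.transform import Rotation as R
s=bot.read_state();print(s["tool_pos"],s["tcp_rot"],s["width"],s["grip_force"])
y=R.from_rotvec(s["tcp_rot"]).as_matrix()[:,1];print("tool y deg",np.degrees(np.arctan2(y[1],y[0]))%180)
c=bot.read_camera("wrist");P=cloud(c);Z=P[...,2]
near=np.hypot(P[...,0]-.547,P[...,1]-.015)<.16
V=c["color"].astype(int);wm=near&(Z>.08)&(Z<.2)&(V.min(-1)>90)
print("stone top z",np.median(Z[wm]),rect(c,wm,np.median(Z[wm])))
print("board",rect(c,near&(Z>.012)&(Z<.03),.02))
E
```

```text
[0.54536797 0.01393178 0.29867834] [-5.36348898e-01 -3.09142986e+00  4.29941660e-04] 0.5958546128060195 66.45631670951843
tool y deg 70.31494696575865
stone top z 0.1481906955752958 (array([  499.1,    30.4,    58.1,    50.2,   160.3, 13577. ]), array([495.2,  32.3]))
board (array([  516.5,    27.9,   174.1,   125.4,   160.4, 11022. ]), array([475.3,  48.9]))
```

Call:
drive_tool:
  claw: [40, 40, 40, 40, 40, 40, 40, 40]
  slide:
    - [0.003, 0.003, -0.05]
    - [0.003, 0.003, -0.1]
    - [0.003, 0.003, -0.14]
    - [0.003, 0.003, -0.16]
    - [0.003, 0.003, -0.172]
    - [0.003, 0.003, -0.18]
    - [0.003, 0.003, -0.184]
    - [0.003, 0.003, -0.187]
  yaw: [0, 0, 0, 0, 0, 0, 0, 0]

```text
time: 4.37
tool_pos: [0.5486, 0.0162, 0.208]
tcp_rot: [0.533, 3.094, 0.0]
wrist_force: [-0.1, -0.5, -7.1]
width: 0.597
grip_force: 66.4
```

Call:
drive_tool:
  claw: [40, 40, 40, 40]
  slide:
    - [0, 0, -0.002]
    - [0, 0, -0.004]
    - [0, 0, -0.005]
    - [0, 0, -0.005]
  yaw: [0, 0, 0, 0]

```text
time: 4.7
tool_pos: [0.5481, 0.0158, 0.205]
tcp_rot: [0.535, 3.095, 0.0]
wrist_force: [-0.3, 0.3, -6.0]
width: 0.595
grip_force: 66.4
```

Call:
drive_tool:
  claw: [40, 40, 40, 40, 40, 40]
  slide:
    - [0, 0, -0.002]
    - [0, 0, -0.003]
    - [0, 0, -0.004]
    - [0, 0, -0.005]
    - [0, 0, -0.006]
    - [0, 0, -0.006]
  yaw: [0, 0, 0, 0, 0, 0]

```text
time: 5.2
tool_pos: [0.5479, 0.0159, 0.2017]
tcp_rot: [-0.535, -3.096, 0.0]
wrist_force: [-0.3, -0.8, -3.5]
width: 0.593
grip_force: 66.7
```

Contact is starting: the wrist load dropped from -7 to -3.5 N. A touch more, then open and retreat.

Call:
drive_tool:
  claw: [40, 40, 40]
  slide:
    - [0, 0, -0.001]
    - [0, 0, -0.002]
    - [0, 0, -0.002]
  yaw: [0, 0, 0]

```text
time: 5.45
tool_pos: [0.548, 0.0159, 0.2017]
tcp_rot: [-0.535, -3.096, 0.0]
wrist_force: [-5.0, -0.4, 6.2]
width: 0.595
grip_force: 67.9
```

Call:
drive_tool:
  claw: [54, 57, 62, 70, 70, 70]
  slide:
    - [0, 0, 0]
    - [0, 0, 0]
    - [0, 0, 0]
    - [0, 0, 0]
    - [0, 0, 0]
    - [0, 0, 0]
  yaw: [0, 0, 0, 0, 0, 0]

```text
time: 5.95
tool_pos: [0.5481, 0.0159, 0.2007]
tcp_rot: [0.534, 3.095, 0.0]
wrist_force: [-0.6, 0.8, -0.3]
width: 0.818
grip_force: 0.0
```

Call:
drive_tool:
  claw: [70, 70, 70, 70, 70]
  slide:
    - [0, 0, 0.03]
    - [0, 0, 0.08]
    - [0, 0, 0.16]
    - [0, 0, 0.24]
    - [0, 0, 0.24]
  yaw: [0, 0, 0, 0, 0]

```text
time: 6.37
tool_pos: [0.5514, 0.0159, 0.3297]
tcp_rot: [0.532, 3.081, 0.004]
wrist_force: [1.7, -0.6, 0.1]
width: 0.821
grip_force: 0.0
```

Call:
drive_tool:
  claw: [70, 70, 70, 70, 70, 70, 70, 70]
  slide:
    - [-0.184, -0.5, 0]
    - [-0.184, -0.5, 0]
    - [-0.184, -0.5, 0]
    - [-0.184, -0.5, 0]
    - [-0.184, -0.5, 0]
    - [-0.184, -0.5, 0]
    - [-0.184, -0.5, 0]
    - [-0.184, -0.5, 0]
  yaw: [0.027, 0.027, 0.027, 0.027, 0.027, 0.027, 0.027, 0.027]

```text
time: 7.03
tool_pos: [0.4547, -0.2373, 0.3206]
tcp_rot: [0.41, 3.114, -0.002]
wrist_force: [1.1, 0.2, 0.1]
width: 0.822
grip_force: 0.0
```

```bash
cat >> h.py <<'E'
def tool(s):
    y=R.from_rotvec(s["tcp_rot"]).as_matrix()[:,1];return np.degrees(np.arctan2(y[1],y[0]))%180
E
python3 - <<'E'
from workcell import bot;from h import *
s=bot.read_state();print(s["tool_pos"],tool(s))
c=bot.read_camera("wrist");P=cloud(c);Z=P[...,2]
near=np.hypot(P[...,0]-.456,P[...,1]+.234)<.1
print("brown",rect(c,near&(Z>.025)&(Z<.05),.035))
c=bot.read_camera("top");P=cloud(c);Z=P[...,2];V=c["color"].astype(int)
near=np.hypot(P[...,0]-.547,P[...,1]-.015)<.1
print("white",rect(c,near&(Z>.042)&(Z<.06),.052),"board",rect(c,(np.hypot(P[...,0]-.547,P[...,1]-.015)<.16)&(Z>.013)&(Z<.06),.02))
E
```

```text
[ 0.45468958 -0.23732447  0.32062868] 75.00517779683351
brown (array([ 456.6, -234.4,  156.5,   51.2,  165.1, 8494. ]), array([ 449.6, -232.5]))
white (array([ 547.8,   13.8,  161. ,   52.6,  160.3, 1158. ]), array([547. ,  14.1])) board (array([ 548.5,   14.9,  248.1,  129. ,  160.5, 4073. ]), array([547.1,  15.3]))
```

Call:
drive_tool:
  claw: [70, 70, 70, 70, 70, 70, 70, 70]
  slide:
    - [0.004, 0.006, -0.07]
    - [0.004, 0.006, -0.14]
    - [0.004, 0.006, -0.19]
    - [0.004, 0.006, -0.22]
    - [0.004, 0.006, -0.24]
    - [0.004, 0.006, -0.25]
    - [0.004, 0.006, -0.254]
    - [0.004, 0.006, -0.254]
  yaw: [0, 0, 0, 0, 0, 0, 0, 0]

```text
time: 7.8
tool_pos: [0.4586, -0.2308, 0.194]
tcp_rot: [0.401, 3.115, -0.0]
wrist_force: [-0.3, -0.2, 1.1]
width: 0.822
grip_force: 0.0
```

Call:
drive_tool:
  claw: [40, 40, 40, 40, 40, 40]
  slide:
    - [0, 0, 0]
    - [0, 0, 0]
    - [0, 0, 0]
    - [0, 0, 0]
    - [0, 0, 0]
    - [0, 0, 0]
  yaw: [0, 0, 0, 0, 0, 0]
  newtons: 60

```text
time: 8.3
tool_pos: [0.459, -0.2319, 0.1956]
tcp_rot: [0.402, 3.112, -0.003]
wrist_force: [-0.1, 0.4, 6.4]
width: 0.587
grip_force: 63.9
```

Call:
drive_tool:
  claw: [40, 40, 40, 40, 40]
  slide:
    - [0, 0, 0.01]
    - [0, 0, 0.02]
    - [0, 0, 0.04]
    - [0, 0, 0.06]
    - [0, 0, 0.06]
  yaw: [0, 0, 0, 0, 0]

```text
time: 8.72
tool_pos: [0.4589, -0.2316, 0.226]
tcp_rot: [0.403, 3.112, -0.002]
wrist_force: [1.4, -0.3, -4.1]
width: 0.592
grip_force: 63.4
```

Call:
drive_tool:
  claw: [40, 40, 40, 40, 40]
  slide:
    - [0, 0, 0.04]
    - [0, 0, 0.1]
    - [0, 0, 0.16]
    - [0, 0, 0.18]
    - [0, 0, 0.18]
  yaw: [0, 0, 0, 0, 0]

```text
time: 9.13
tool_pos: [0.4594, -0.2319, 0.3173]
tcp_rot: [0.402, 3.108, -0.005]
wrist_force: [1.1, -0.3, -4.2]
width: 0.585
grip_force: 64.7
```

```bash
python3 - <<'E'
from workcell import bot;from h import *
s=bot.read_state();print(s["tool_pos"],tool(s),s["grip_force"])
c=bot.read_camera("top");P=cloud(c);Z=P[...,2];S=cv2.cvtColor(c["color"],cv2.COLOR_RGB2HSV)[...,1]
near=np.hypot(P[...,0]-.476,P[...,1]-.316)<.16
allm=near&(Z>.025)&(Z<.08);print("outline",rect(c,allm,.046))
st=near&(Z>.046)&(Z<.06)&(S<70)
v,u=np.nonzero(st);Q=plane(c,np.c_[u,v],.052)[:,:2]*1000
a=np.radians(18.3);o=np.array([476.5,316.5])
for it in range(4):
    ex=np.array([np.cos(a),np.sin(a)]);ey=np.array([-ex[1],ex[0]]);L=(Q-o)@np.c_[ex,ey]
    f=Q[(abs(L[:,1]-43)<12)&(L[:,0]<85)&(L[:,0]>-90)];e=Q[(abs(L[:,0]-102)<12)&(abs(L[:,1]+12)<40)]
    vx,vy,x0,y0=cv2.fitLine(f.astype(np.float32),cv2.DIST_L2,0,.01,.01).ravel();a=np.arctan2(vy,vx)
    if vx<0:a-=np.pi
    wx,wy,x1,y1=cv2.fitLine(e.astype(np.float32),cv2.DIST_L2,0,.01,.01).ravel()
    ex=np.array([np.cos(a),np.sin(a)]);ey=np.array([-ex[1],ex[0]])
    fy=((f-[0,0])@ey).mean();sx=(e@ex).mean()
    o=ex*(sx-102)+ey*(fy-43)
    print("ang",np.degrees(a),"stop ang",np.degrees(np.arctan2(wy,wx))%180,"origin",o,len(f),len(e))
home=o+15*ex+10*ey;print("home centre",home, "ex",ex,"ey",ey)
cv2.imwrite("pics/t2.png",cv2.resize(c["color"][:,:,::-1][110:270,60:400],(800,376)))
E
```

```text
[ 0.45941676 -0.2319105   0.3173415 ] 75.26355141458409 64.70350384712219
outline (array([ 474.9,  315.9,  231.1,  115.7,   17.9, 3729. ]), array([473.8, 315. ]))
ang 17.643854 stop ang 107.178406 origin [477.459564   317.23248406] 372 167
ang 17.687117 stop ang 107.248634 origin [477.4117631  317.22174032] 372 167
ang 17.687117 stop ang 107.248634 origin [477.4117631  317.22174032] 372 167
ang 17.687117 stop ang 107.248634 origin [477.4117631  317.22174032] 372 167
home centre [488.6645216  331.30632122] ex [0.9527298  0.30381885] ey [-0.30381885  0.9527298 ]
```

View pics/t2.png

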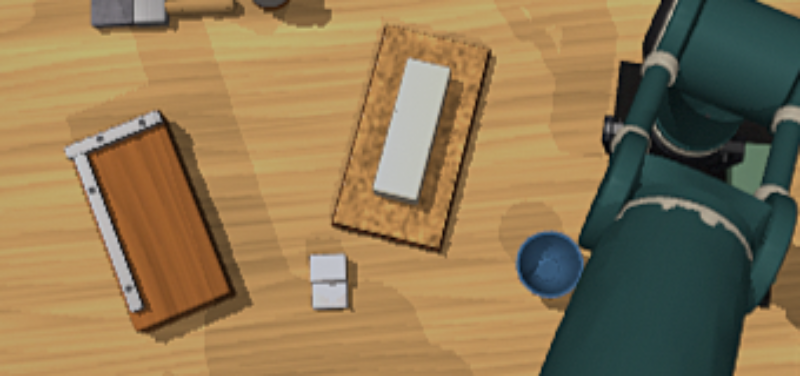

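The view shows the white stone lying lengthwise in the middle of the board at (413,130), and the base empty at (160,225). Carrying the brown stone across now.

Call:
drive_tool:
  claw: [40, 40, 40, 40, 40, 40, 40, 40]
  slide:
    - [0.005, 0.04, 0]
    - [0.01, 0.1, 0]
    - [0.015, 0.17, 0]
    - [0.02, 0.24, 0]
    - [0.02, 0.31, 0]
    - [0.02, 0.38, 0]
    - [0.02, 0.45, 0]
    - [0.02, 0.52, 0]
  yaw: [0.01, 0.02, 0.04, 0.06, 0.08, 0.1, 0.11, 0.12]

```text
time: 9.85
tool_pos: [0.4663, 0.0305, 0.3106]
tcp_rot: [0.19, -3.131, -0.0]
wrist_force: [0.7, 0.2, -4.3]
width: 0.589
grip_force: 64.7
```

Call:
drive_tool:
  claw: [40, 40, 40, 40, 40, 40, 40, 40]
  slide:
    - [0.005, 0.08, 0]
    - [0.01, 0.16, 0]
    - [0.015, 0.24, 0]
    - [0.02, 0.32, 0]
    - [0.025, 0.4, 0]
    - [0.025, 0.47, 0]
    - [0.025, 0.53, 0]
    - [0.025, 0.57, 0]
  yaw: [0.01, 0.02, 0.03, 0.04, 0.05, 0.06, 0.06, 0.06]

```text
time: 10.52
tool_pos: [0.4791, 0.3164, 0.3102]
tcp_rot: [0.485, -3.1, 0.001]
wrist_force: [0.6, -0.3, -4.0]
width: 0.586
grip_force: 64.7
```

Call:
drive_tool:
  claw: [40, 40, 40, 40]
  slide:
    - [0, 0.01, 0]
    - [0, 0.011, 0]
    - [0, 0.011, 0]
    - [0, 0.011, 0]
  yaw: [0, 0, 0, 0]

```text
time: 10.85
tool_pos: [0.48, 0.3182, 0.3119]
tcp_rot: [0.481, -3.102, 0.003]
wrist_force: [0.1, 0.4, -4.4]
width: 0.588
grip_force: 64.8
```

```bash
python3 - <<'E'
from workcell import bot;from h import *
s=bot.read_state();print(s["tool_pos"],tool(s),s["grip_force"],s["wrist_force"])
c=bot.read_camera("wrist");P=cloud(c);Z=P[...,2];print(c["eye"])
near=np.hypot(P[...,0]-.476,P[...,1]-.316)<.17;V=c["color"]
m=near&(Z>.135)&(Z<.19)&(V[...,0]>V[...,2]+20);z=np.median(Z[m]);print("brown",z,rect(c,m,z))
cv2.imwrite("pics/w2.png",c["color"][:,:,::-1])
E
```

```text
[0.47997528 0.31816423 0.31193998] 107.62821862850426 64.75285649299622 [ 0.13520583  0.42762262 -4.42830184]
[0.40291777 0.29325316 0.28045046]
brown 0.15045607483273005 (array([4.6680e+02, 3.1340e+02, 1.3460e+02, 5.0900e+01, 1.7700e+01,
       2.3481e+04]), array([456.6, 310.1]))
```

View pics/w2.png

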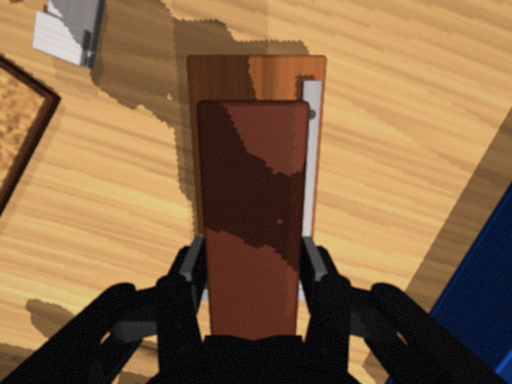

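The wrist view shows the brown stone held square over the base at (252,220), short of the fence at (312,160). Lowering it.

Call:
drive_tool:
  claw: [40, 40, 40, 40, 40, 40, 40, 40]
  slide:
    - [0, 0, -0.04]
    - [0, 0, -0.08]
    - [0, 0, -0.11]
    - [0, 0, -0.127]
    - [0, 0, -0.138]
    - [0, 0, -0.143]
    - [0, 0, -0.146]
    - [0, 0, -0.148]
  yaw: [0, 0, 0, 0, 0, 0, 0, 0]

```text
time: 11.57
tool_pos: [0.481, 0.3195, 0.2404]
tcp_rot: [-0.482, 3.103, 0.001]
wrist_force: [0.2, -0.1, -4.8]
width: 0.586
grip_force: 64.7
```

Call:
drive_tool:
  claw: [40, 40, 40, 40]
  slide:
    - [0, 0, -0.002]
    - [0, 0, -0.004]
    - [0, 0, -0.006]
    - [0, 0, -0.006]
  yaw: [0, 0, 0, 0]

```text
time: 11.9
tool_pos: [0.4804, 0.3195, 0.2367]
tcp_rot: [-0.483, 3.104, 0.0]
wrist_force: [-0.8, 0.2, -4.3]
width: 0.584
grip_force: 64.7
```

Call:
drive_tool:
  claw: [40, 40, 40, 40, 40]
  slide:
    - [0, 0, -0.002]
    - [0, 0, -0.003]
    - [0, 0, -0.004]
    - [0, 0, -0.005]
    - [0, 0, -0.005]
  yaw: [0, 0, 0, 0, 0]

```text
time: 12.32
tool_pos: [0.4803, 0.3194, 0.2339]
tcp_rot: [0.482, -3.104, 0.0]
wrist_force: [-0.1, -1.2, -4.0]
width: 0.59
grip_force: 64.7
```

Call:
drive_tool:
  claw: [40, 40, 40, 40]
  slide:
    - [0, 0, -0.001]
    - [0, 0, -0.002]
    - [0, 0, -0.003]
    - [0, 0, -0.003]
  yaw: [0, 0, 0, 0]

```text
time: 12.65
tool_pos: [0.4805, 0.3194, 0.2327]
tcp_rot: [0.482, -3.104, -0.0]
wrist_force: [-1.3, 0.0, -1.8]
width: 0.585
grip_force: 64.9
```

Call:
drive_tool:
  claw: [40, 40, 40, 40, 40, 40, 40]
  slide:
    - [0.002, 0.003, 0]
    - [0.004, 0.006, 0]
    - [0.006, 0.009, 0]
    - [0.008, 0.012, 0]
    - [0.01, 0.015, 0]
    - [0.012, 0.018, 0]
    - [0.012, 0.018, 0]
  yaw: [0, 0, 0, 0, 0, 0, 0]

```text
time: 13.23
tool_pos: [0.4868, 0.3288, 0.2327]
tcp_rot: [-0.482, 3.104, 0.001]
wrist_force: [-1.4, 0.6, -1.4]
width: 0.591
grip_force: 65.1
```

```bash
cat > m.py <<'E'
from workcell import bot;from h import *
s=bot.read_state();A=np.radians(17.65);ex=np.array([np.cos(A),np.sin(A)]);ey=np.array([-ex[1],ex[0]])
print(s["tool_pos"],tool(s),s["grip_force"],"F base",s["wrist_force"][:2]@ex,s["wrist_force"][:2]@ey,s["wrist_force"][2])
home=np.array([488.7,331.3])
c=bot.read_camera("wrist");P=cloud(c);Z=P[...,2]
near=np.hypot(P[...,0]-.476,P[...,1]-.316)<.17;V=c["color"].astype(int)
m=near&(Z>.064)&(Z<.08);r=rect(c,m,.072)[0]
L=plane(c,np.argwhere(m)[:,::-1],.072)[:,:2]*1000@np.c_[ex,ey];h=home@np.c_[ex,ey]
print("brown ang",r[4],"size",r[2:4],"x' near end err",np.percentile(L[:,0],.2)+80-h[0],"y' err",np.percentile(L[:,1],[.5,99.5]).mean()-h[1])
E
python3 m.py
```

```text
[0.48677367 0.3288223  0.23272216] 107.66956422439668 65.1078450679779 F base -1.1306429912353577 0.9954635113581851 -1.4141868081846327
brown ang 17.7 size [134.   81.4] x' near end err -3.2641834489915027 y' err -2.12119848979944
```

Call:
drive_tool:
  claw: [40, 40, 40, 40, 40, 40]
  slide:
    - [-0.0006, 0.0019, 0]
    - [-0.0009, 0.0028, 0]
    - [-0.0012, 0.0038, 0]
    - [-0.0015, 0.0047, 0]
    - [-0.0018, 0.0057, 0]
    - [-0.0018, 0.0057, 0]
  yaw: [0, 0, 0, 0, 0, 0]

```text
time: 13.78
tool_pos: [0.4856, 0.3313, 0.2327]
tcp_rot: [-0.482, 3.104, 0.0]
wrist_force: [0.9, -1.9, -0.6]
width: 0.586
grip_force: 65.1
```

Call:
drive_tool:
  claw: [40, 40, 40, 40, 40, 40]
  slide:
    - [0.0019, 0.0006, 0]
    - [0.0028, 0.0009, 0]
    - [0.0038, 0.0012, 0]
    - [0.0047, 0.0015, 0]
    - [0.0057, 0.0018, 0]
    - [0.0057, 0.0018, 0]
  yaw: [0, 0, 0, 0, 0, 0]

```text
time: 14.28
tool_pos: [0.4882, 0.3323, 0.2327]
tcp_rot: [0.482, -3.104, -0.0]
wrist_force: [-5.6, -0.4, 4.1]
width: 0.589
grip_force: 65.7
```

Call:
drive_tool:
  claw: [40, 40, 40, 40]
  slide:
    - [-0.0003, 0.001, 0]
    - [-0.0006, 0.002, 0]
    - [-0.0009, 0.003, 0]
    - [-0.0009, 0.003, 0]
  yaw: [0, 0, 0, 0]

```text
time: 14.62
tool_pos: [0.4884, 0.3335, 0.2327]
tcp_rot: [-0.483, 3.103, -0.001]
wrist_force: [-2.2, -3.8, 2.6]
width: 0.589
grip_force: 65.5
```

Call:
drive_tool:
  claw: [40, 40, 40, 40]
  slide:
    - [0.001, 0.0003, 0]
    - [0.002, 0.0006, 0]
    - [0.003, 0.0009, 0]
    - [0.003, 0.0009, 0]
  yaw: [0, 0, 0, 0]

```text
time: 14.95
tool_pos: [0.4892, 0.3339, 0.2326]
tcp_rot: [0.482, -3.103, 0.001]
wrist_force: [-4.8, -4.3, 5.6]
width: 0.59
grip_force: 65.9
```

```bash
python3 m.py
```

```text
[0.48916801 0.33392688 0.23264788] 107.64918936644868 65.89662551879883 F base -5.926835345106505 -2.6596837344692013 5.593635629945898
brown ang 17.7 size [133.8  81.2] x' near end err 0.23023863920082022 y' err 2.084076788150952
```

Call:
drive_tool:
  claw: [40, 40, 40, 40]
  slide:
    - [0.001, 0.0003, 0]
    - [0.002, 0.0006, 0]
    - [0.003, 0.0009, 0]
    - [0.003, 0.0009, 0]
  yaw: [0, 0, 0, 0]

```text
time: 15.33
tool_pos: [0.49, 0.3342, 0.2326]
tcp_rot: [0.481, -3.101, 0.001]
wrist_force: [-7.4, -6.4, 7.8]
width: 0.59
grip_force: 66.2
```

Call:
drive_tool:
  claw: [40, 40, 40, 40]
  slide:
    - [-0.0003, 0.001, 0]
    - [-0.0006, 0.002, 0]
    - [-0.0009, 0.003, 0]
    - [-0.0009, 0.003, 0]
  yaw: [0, 0, 0, 0]

```text
time: 15.67
tool_pos: [0.4899, 0.3347, 0.2327]
tcp_rot: [0.482, -3.101, 0.005]
wrist_force: [-5.5, -10.6, 9.1]
width: 0.583
grip_force: 66.3
```

```bash
python3 m.py
```

```text
[0.48985336 0.33471476 0.2326569 ] 107.66113180713295 66.25251889228821 F base -8.483640453262591 -8.464396085244005 9.110147395243906
brown ang 17.7 size [133.7  81.3] x' near end err 0.6963593412432374 y' err 2.1357014359243465
```

Both forces are about 8 N and the stone has stopped moving, so it is seated. I'll release it, then confirm with closed-finger pushes.

Call:
drive_tool:
  claw: [52, 54, 57, 62, 70, 70]
  slide:
    - [0, 0, 0]
    - [0, 0, 0]
    - [0, 0, 0]
    - [0, 0, 0]
    - [0, 0, 0]
    - [0, 0, 0]
  yaw: [0, 0, 0, 0, 0, 0]

```text
time: 16.22
tool_pos: [0.4908, 0.3366, 0.2328]
tcp_rot: [-0.482, 3.103, 0.001]
wrist_force: [0.1, 0.1, -0.1]
width: 0.816
grip_force: 0.0
```

Call:
drive_tool:
  claw: [70, 70, 70, 70, 70, 70]
  slide:
    - [0, 0, 0.02]
    - [0, 0, 0.06]
    - [0, 0, 0.11]
    - [0, 0, 0.16]
    - [0, 0, 0.18]
    - [0, 0, 0.18]
  yaw: [0, 0, 0, 0, 0, 0]

```text
time: 16.72
tool_pos: [0.4918, 0.337, 0.3269]
tcp_rot: [-0.481, 3.097, 0.005]
wrist_force: [0.3, 0.5, 0.8]
width: 0.821
grip_force: 0.0
```

```bash
python3 m.py; python3 - <<'E'
from workcell import bot;from h import *
c=bot.read_camera("wrist");cv2.imwrite("pics/w3.png",cv2.resize(c["color"][:,:,::-1],(800,600)))
E
```

```text
[0.49177453 0.33701467 0.32693071] 107.67030098840354 0.0 F base 0.4572084292354508 0.4055311682295434 0.7572471171563133
brown ang 17.6 size [156.9  51.1] x' near end err 1.5934760621497617 y' err 1.9796736917937494
```

View pics/w3.png

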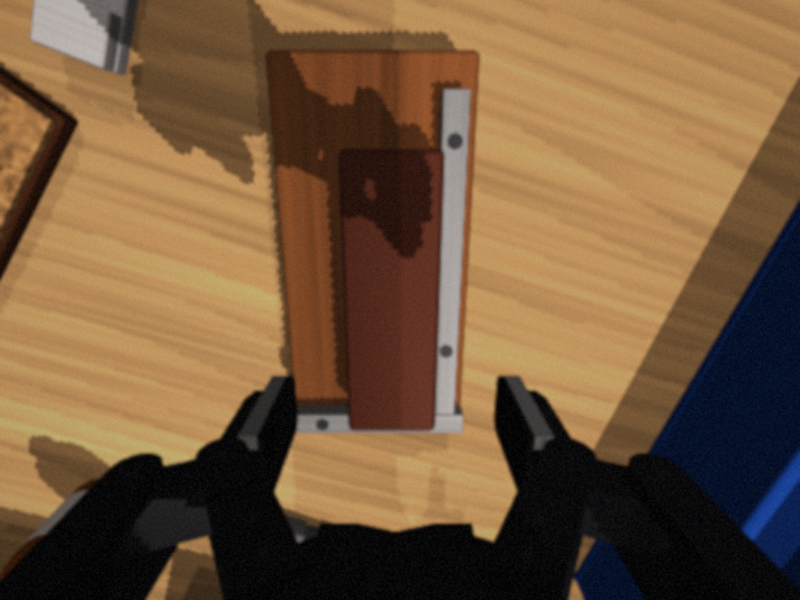

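The view shows the brown stone at (393,290) against the fence on its right and the stop at its lower end. Closed-finger check pushes next, starting from the -x end.

Call:
drive_tool:
  claw: [0, 0, 0, 0, 0, 0, 0, 0]
  slide:
    - [-0.07, -0.024, 0]
    - [-0.14, -0.048, 0]
    - [-0.21, -0.071, 0]
    - [-0.21, -0.071, 0]
    - [-0.21, -0.071, 0]
    - [-0.21, -0.071, 0]
    - [-0.21, -0.071, 0]
    - [-0.21, -0.071, 0]
  yaw: [0, 0, 0, 0, 0, 0, 0, 0]

```text
time: 17.48
tool_pos: [0.3866, 0.301, 0.3226]
tcp_rot: [-0.482, 3.104, 0.0]
wrist_force: [0.1, 0.1, 0.4]
width: -0.004
grip_force: 0.0
```

Call:
drive_tool:
  claw: [0, 0, 0, 0, 0, 0, 0]
  slide:
    - [0, 0, -0.06]
    - [0, 0, -0.12]
    - [0, 0, -0.16]
    - [0, 0, -0.18]
    - [0, 0, -0.195]
    - [0, 0, -0.204]
    - [0, 0, -0.204]
  yaw: [0, 0, 0, 0, 0, 0, 0]

```text
time: 18.07
tool_pos: [0.3859, 0.3007, 0.2204]
tcp_rot: [0.482, -3.104, 0.0]
wrist_force: [-0.7, 0.7, -0.1]
width: 0.004
grip_force: 0.0
```

Call:
drive_tool:
  claw: [0, 0, 0, 0, 0, 0, 0, 0]
  slide:
    - [0.006, 0.002, 0]
    - [0.011, 0.0035, 0]
    - [0.015, 0.005, 0]
    - [0.019, 0.006, 0]
    - [0.023, 0.0075, 0]
    - [0.026, 0.0085, 0]
    - [0.029, 0.0095, 0]
    - [0.03, 0.0095, 0]
  yaw: [0, 0, 0, 0, 0, 0, 0, 0]

```text
time: 18.73
tool_pos: [0.4007, 0.3054, 0.2207]
tcp_rot: [-0.482, 3.104, 0.0]
wrist_force: [-0.1, 0.0, -0.2]
width: -0.001
grip_force: 0.0
```

Creeping on in 1 mm steps until contact.

Call:
drive_tool:
  claw: [0, 0, 0, 0, 0]
  slide:
    - [0.002, 0.0006, 0]
    - [0.004, 0.0013, 0]
    - [0.006, 0.002, 0]
    - [0.008, 0.0025, 0]
    - [0.008, 0.0025, 0]
  yaw: [0, 0, 0, 0, 0]

```text
time: 19.15
tool_pos: [0.4036, 0.3062, 0.2202]
tcp_rot: [0.482, -3.101, 0.002]
wrist_force: [-5.8, -1.7, 4.4]
width: -0.001
grip_force: 2.8
```

Call:
drive_tool:
  claw: [0, 0, 0, 0]
  slide:
    - [0.001, 0.0003, 0]
    - [0.002, 0.0006, 0]
    - [0.003, 0.0009, 0]
    - [0.003, 0.0009, 0]
  yaw: [0, 0, 0, 0]

```text
time: 19.48
tool_pos: [0.4041, 0.3064, 0.22]
tcp_rot: [0.481, -3.098, 0.003]
wrist_force: [-9.6, -2.3, 7.2]
width: 0.002
grip_force: 5.0
```

Call:
drive_tool:
  claw: [0, 0, 0, 0]
  slide:
    - [0.001, 0.0003, 0]
    - [0.002, 0.0006, 0]
    - [0.003, 0.0009, 0]
    - [0.003, 0.0009, 0]
  yaw: [0, 0, 0, 0]

```text
time: 19.82
tool_pos: [0.4046, 0.3065, 0.2197]
tcp_rot: [0.48, -3.095, 0.004]
wrist_force: [-14.0, -2.4, 10.4]
width: -0.006
grip_force: 7.0
```

Force is rising past friction, so the stone is firm against the stop. Backing off and going round to the open -y side.

Call:
drive_tool:
  claw: [0, 0, 0, 0, 0, 0]
  slide:
    - [-0.012, -0.004, 0]
    - [-0.024, -0.008, 0]
    - [-0.024, -0.008, 0.05]
    - [-0.024, -0.008, 0.1]
    - [-0.024, -0.008, 0.14]
    - [-0.024, -0.008, 0.14]
  yaw: [0, 0, 0, 0, 0, 0]

```text
time: 20.32
tool_pos: [0.3974, 0.3048, 0.2955]
tcp_rot: [-0.481, 3.095, 0.007]
wrist_force: [1.3, -0.0, 1.0]
width: 0.002
grip_force: 0.0
```

Call:
drive_tool:
  claw: [0, 0, 0, 0, 0, 0]
  slide:
    - [0.05, -0.05, 0]
    - [0.11, -0.056, 0]
    - [0.18, -0.056, 0]
    - [0.236, -0.056, 0]
    - [0.236, -0.056, 0]
    - [0.236, -0.056, 0]
  yaw: [0, 0, 0, 0, 0, 0]

```text
time: 20.82
tool_pos: [0.5147, 0.2751, 0.2898]
tcp_rot: [-0.48, 3.105, -0.0]
wrist_force: [-0.4, -0.5, -0.5]
width: 0.003
grip_force: 0.0
```

Call:
drive_tool:
  claw: [0, 0, 0, 0, 0, 0]
  slide:
    - [0, 0, -0.05]
    - [0, 0, -0.09]
    - [0, 0, -0.115]
    - [0, 0, -0.13]
    - [0, 0, -0.135]
    - [0, 0, -0.135]
  yaw: [0, 0, 0, 0, 0, 0]

```text
time: 21.32
tool_pos: [0.5128, 0.2755, 0.2225]
tcp_rot: [0.483, -3.103, 0.001]
wrist_force: [0.7, -0.3, 0.9]
width: 0.001
grip_force: 0.0
```

Call:
drive_tool:
  claw: [0, 0, 0, 0, 0, 0]
  slide:
    - [-0.002, 0.006, 0]
    - [-0.004, 0.012, 0]
    - [-0.006, 0.018, 0]
    - [-0.008, 0.023, 0]
    - [-0.0085, 0.027, 0]
    - [-0.0085, 0.027, 0]
  yaw: [0, 0, 0, 0, 0, 0]

```text
time: 21.82
tool_pos: [0.5092, 0.2895, 0.2235]
tcp_rot: [-0.483, 3.103, 0.001]
wrist_force: [-0.1, 0.2, 0.3]
width: 0.001
grip_force: 0.0
```

Call:
drive_tool:
  claw: [0, 0, 0, 0, 0, 0]
  slide:
    - [-0.0006, 0.002, 0]
    - [-0.0012, 0.004, 0]
    - [-0.0019, 0.006, 0]
    - [-0.0025, 0.008, 0]
    - [-0.003, 0.01, 0]
    - [-0.003, 0.01, 0]
  yaw: [0, 0, 0, 0, 0, 0]

```text
time: 22.32
tool_pos: [0.5077, 0.2941, 0.223]
tcp_rot: [0.482, -3.104, 0.0]
wrist_force: [0.8, -0.2, 0.4]
width: -0.004
grip_force: 0.0
```

Call:
drive_tool:
  claw: [0, 0, 0, 0, 0]
  slide:
    - [-0.0006, 0.002, 0]
    - [-0.0012, 0.004, 0]
    - [-0.0019, 0.006, 0]
    - [-0.0025, 0.008, 0]
    - [-0.0025, 0.008, 0]
  yaw: [0, 0, 0, 0, 0]

```text
time: 22.73
tool_pos: [0.5065, 0.2978, 0.2231]
tcp_rot: [0.483, -3.104, 0.001]
wrist_force: [0.3, -1.3, -0.3]
width: -0.002
grip_force: 0.9
```

Call:
drive_tool:
  claw: [0, 0, 0, 0, 0]
  slide:
    - [-0.0006, 0.002, 0]
    - [-0.0012, 0.004, 0]
    - [-0.0016, 0.005, 0]
    - [-0.0019, 0.006, 0]
    - [-0.0019, 0.006, 0]
  yaw: [0, 0, 0, 0, 0]

```text
time: 23.15
tool_pos: [0.5063, 0.2988, 0.2232]
tcp_rot: [-0.484, 3.104, -0.008]
wrist_force: [3.7, -11.7, 2.4]
width: 0.002
grip_force: 6.2
```

The push reached 12 N with the tool stalled, so the stone is firm against the fence too. Retreating.

Call:
drive_tool:
  claw: [0, 0, 0, 0, 0, 0, 0, 0]
  slide:
    - [0.003, -0.01, 0]
    - [0.008, -0.025, 0]
    - [0.01, -0.03, 0.05]
    - [0.01, -0.03, 0.12]
    - [-0.02, -0.04, 0.2]
    - [-0.1, -0.04, 0.25]
    - [-0.18, -0.04, 0.25]
    - [-0.2, -0.04, 0.25]
  yaw: [0, 0, 0, 0, 0, 0, 0, 0]

```text
time: 23.82
tool_pos: [0.4026, 0.2809, 0.3502]
tcp_rot: [-0.483, 3.103, 0.004]
wrist_force: [-0.7, 0.1, -1.1]
width: -0.002
grip_force: 0.0
```

```bash
python3 - <<'E'
from workcell import bot;from h import *
s=bot.read_state();print(s["tool_pos"],s["wrist_force"],s["joint_vel"].round(3))
c=bot.read_camera("top");P=cloud(c);Z=P[...,2]
near=lambda x,y,r:np.hypot(P[...,0]-x,P[...,1]-y)<r
print("brown",rect(c,near(.489,.331,.1)&(Z>.062)&(Z<.08),.072))
print("white",rect(c,near(.547,.015,.1)&(Z>.042)&(Z<.06),.052))
print("green",rect(c,near(.417,-.357,.1)&(Z>.025)&(Z<.05),.035))
cv2.imwrite("pics/t3.png",cv2.resize(c["color"][:,:,::-1],(800,600)))
E
```

```text
[0.40264194 0.28085678 0.3501668 ] [-0.6891478   0.11413598 -1.09936562] [ 0.164 -0.219  0.265 -0.029 -0.044  0.144]
brown (array([518.9, 325.7, 105.7,  25.3,  18.7, 297. ]), array([521.8, 324.4]))
white (array([ 547.8,   13.8,  161. ,   52.7,  160.1, 1158. ]), array([547. ,  14.2]))
green (array([ 417.1, -357.2,  160.7,   52.6,  170.9, 1174. ]), array([ 416.2, -358.2]))
```

View pics/t3.png

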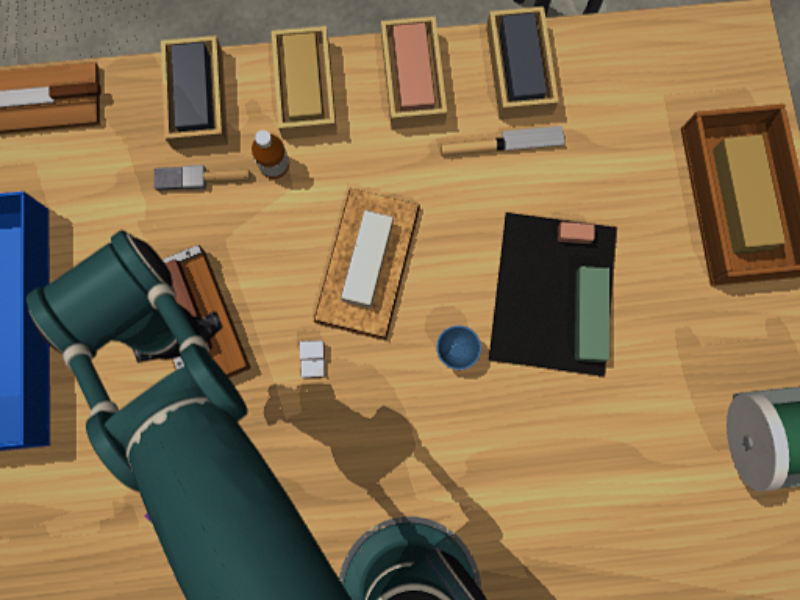

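White is on the board at (367,258) and the rest is untouched. The arm hides the base, so I'll move it aside and check.

Call:
drive_tool:
  claw: [0, 0, 0, 0, 0, 0, 0, 0]
  slide:
    - [0.02, -0.08, 0]
    - [0.04, -0.16, 0]
    - [0.06, -0.24, 0]
    - [0.06, -0.32, 0]
    - [0.06, -0.4, 0]
    - [0.06, -0.48, 0]
    - [0.06, -0.5, 0]
    - [0.06, -0.5, 0]
  yaw: [0, 0, 0, 0, 0, 0, 0, 0]

```text
time: 24.53
tool_pos: [0.4357, 0.0285, 0.3475]
tcp_rot: [0.475, -3.105, 0.0]
wrist_force: [0.4, -0.1, 0.4]
width: -0.001
grip_force: 0.0
```

```bash
python3 - <<'E'
from workcell import bot;from h import *
c=bot.read_camera("top");P=cloud(c);Z=P[...,2]
near=lambda x,y,r:np.hypot(P[...,0]-x,P[...,1]-y)<r
print("brown",rect(c,near(.489,.331,.1)&(Z>.062)&(Z<.08),.072),bot.read_state()["tool_pos"])
cv2.imwrite("pics/t4.png",cv2.resize(c["color"][:,:,::-1][140:270,70:200],(600,600),interpolation=cv2.INTER_CUBIC))
E
```

```text
brown (array([ 488.3,  330.7,  161.2,   53.1,   17.6, 1271. ]), array([487.3, 330.6])) [0.43579102 0.02992654 0.34760279]
```

View pics/t4.png

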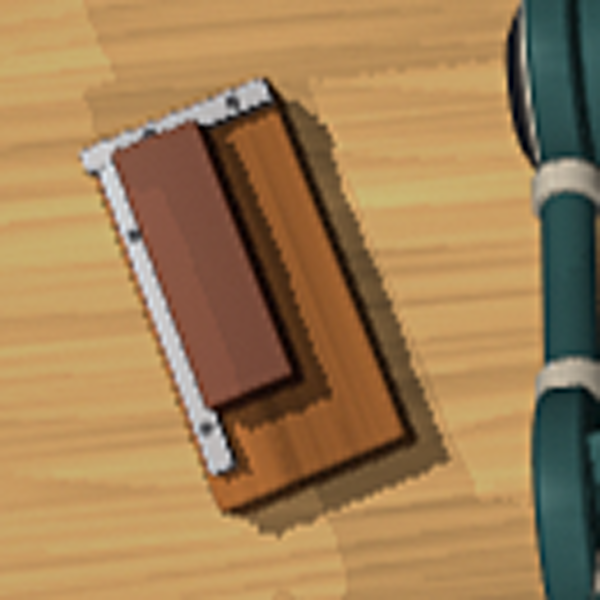

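The crop shows the brown stone flush in the corner at (205,265): measured centre (488.3, 330.7), predicted home (488.7, 331.3), angle 17.6°. Handing in.

```bash
python3 -c "
from workcell import bot;print(bot.finish_job())"
```

```text
the job is handed in; nothing more can be done
None
```

The job is handed in: the white stone lies flat and lengthwise within about 1 mm of the middle of the drying board, and the brown stone is on the base against both the end stop and the side fence (checked with 12–14 N pushes and the top camera), at about 25 s of the 72 s allowed.

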